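# Re-hook the nip spring of a film haul-off stand with a spring puller

## Task

The tension spring of the film haul-off stand has come off. Take the spring puller from its rest, put its prong down through the ring at the spring's end, stretch the spring past the anchor post, bring the open side of the hook over the post and ease off, so that the hook stays on the post and the spring pulls the two rollers together; keep fingers and hand off the spring and its hook. Then lay the puller back as it was in the two forks of its rest, prong hanging down, without disturbing the loose things on the bench.

Things in the scene. Friction and masses are not known exactly. Their poses are not given: they have to be found in the camera images.
- stand: Haul-off stand, fixed: aluminium base plate 230 (x) x 180 (y) x 12 mm, origin at the centre of its underside, z up. +x: the way the spring is stretched (about the robot's left); +y: towards the robot, the side of spring and post. Two 40 mm rollers, 80 mm high, at the -x end (fixed one at x -40, y 5, with a crank to 120 mm); nothing over 65 mm at x > 0.
- post_mid (a point): Anchor post, fixed upright steel stud on the stand at x 65, y 50 mm of its frame; axes as the stand's. This point: on its axis, 50 mm above the bench, level with the hook. The neck here is 10 mm thick, between a conical shoulder (26 mm at the foot, ends 38 mm up) and a 17 mm head (59 to 65 mm up).
- swing_arm (a joint): Swing arm with the second roller, hinged upright at x -80, y -45 mm of the stand; rad, 0 = closed (rollers meet, on the stop), 0.5 = wide open. Its spring pin, 95 mm from the hinge, is at stand x -80, y 50 when closed and goes towards -x as it opens. Turns easily: any pull on the spring closes it first.
- spring: Steel extension spring with hook and ring, level, 50 mm up; coils 19 mm thick. Origin on the arm's spring pin, x along it to the ring, z up. Swings easily about the pin in the level plane only (cannot be lifted); stretches along x: 3 N to start, then 200 N/m (8 N on the post; stop at 65 mm). Slack, it lies swung to the stand's +y side, clear of the post.
- hook_ring (a point): Centre of the round pull ring at the far end of the spring: it lies flat, 20 mm inside, 30 mm outside, of 5 mm wire; 22 mm beyond hook_seat along the spring's x; 140 mm from the pin when slack.
- hook_seat (a point): Place of the post's axis when hooked; axes as the spring's. Flat J hook of 5 mm wire between coils and ring, bend 15 mm wide inside, back 10 mm to +y, tip reaching 15 mm to -y. Open to -y: the post enters sideways when its axis is 14 to 34 mm behind hook_seat (-x), so pass the post on the stand's +y side, go across to -y, then ease back to -x until the bend bears on the post.
- puller: Spring puller, 0.1 to 0.2 kg, loose: flat-sided grey handle 90 mm long, 16 mm wide (20 at its ends), 18 mm high; origin at its centre. +x runs along a 7 mm steel shank to the prong at x 115 mm; the prong, 7 mm thick, points to -z (down as it lies in the rest) and ends 27 mm below the axis.
- puller_tip (a point): End of the prong: x 115, z -27 mm of the puller.
- rest: Puller rest, fixed: plate 150 x 54 x 8 mm, origin on the bench, with two upright forks, flared at the top (83 mm up): at x -36 (under the handle's rear, 24 mm wide, floor 53 mm up) and x 64 mm (under the shank, 14 mm wide, floor 58 mm up). The stored puller lies along x at x 0, y 0, axis 62 mm up, prong at +x; between the forks its handle is free to grip from above.
- hex_keys: Folding hex key set, 92 mm, loose bystander.
- tape_roll: Roll of tape, 100 mm, 25 mm high, loose bystander.
- pellet_jar: Screw-top jar of pellets, 63 mm, 82 mm high, loose bystander.
- caliper: Digital caliper, 236 mm long, loose bystander.

How it is judged:
By the outcome, as a careful person would: the job done as asked, in the order asked, and still so for the second after the job is handed in, with the robot touching nothing.
It also fails if it takes over 54 s, if anything falls off the work surface, if the arm or the gripper's body presses on something with over 40 N, if the wrist force passes 120 N, or if a joint passes its speed limit or range.

## Robot

A 6-joint arm with a two-finger parallel gripper is mounted at the origin on a cart in front of the work surface, level with it; the furniture and walls round the work are solid. World frame = base frame: x ahead of the robot, y to its left, z up, the work surface at z = 0. Lengths are in mm, angles in rad, forces in N, time in s.
With the tool pointing down it reaches from about 375 to 900 mm from the base axis. Payload 3.1 kg.
Tool frame: the origin (TCP) lies at the very end of the fingers, on their centre line; the grasp point (between the pads) lies 19 mm behind it; z points along the fingers, y is the line along which they close (so a half turn about z gives the same grasp; the last joint's range is limited). The gripper opens to 85 mm and grips with 20 to 120 N. Pads are 22 mm wide; open, the fingers measure 114 mm over their backs; the gripper's body (76 mm by 85 mm) begins 54 mm behind the grasp point. The pads swing forward as they close: fully open they stand 13 mm farther back than shut.
Start: joints at [-1.496, 0.527, 1.433, -0, 1.181, -0.178], TCP at [156.952, -604.949, 231.31] pointing down, gripper open.
Joint ranges: [-3.08, 3.08], [-0.75, 2.2], [0.22, 2.44], [-1.43, 4.57], [0, 2.65], [-2.85, 2.85]. Speed limits (rad/s): [2.79, 2.79, 3.14, 3.14, 3.14, 3.14].

## Interface

Orientations are given as a unit quaternion [w, x, y, z].
In Python, from station import r gives the robot as it stands.
- The arm moves only by the shell command python3 steer.py [OPENING] [FORCE], which reads ROWS from standard input. ROWS is 1 to 10 rows, parted by a bar, with the numbers parted by commas; each row has 6 numbers: dx, dy, dz in parts of the range, where 1.0 means 600 mm, then a rotation vector rx, ry, rz in fractions of the full range, 1 being pi/2 rad; each row is the pose to reach, as a shift and turn from the pose commanded when the command began, along the tool's axes at that moment; what a row does not reach only later rows make up. A row lasts 1/8 s, in which the tool goes at most 62.5 mm and 0.188 rad, less where a joint would pass 70% of its speed; a pose out of reach is approached as far as the arm can. OPENING is the finger opening in mm, set as the command begins (- or left out keeps the last). The fingers move at their own pace and stop on an object; FORCE is the grip in N (left out, the last holds). Time passes only in rows, so rows that do not move let the fingers close. It prints the time, the measured TCP pose, the force, the opening and the grip force at its end. Shift and turn numbers lie between -1 and 1, and a call with a number outside is refused. Input that does not fit is refused with a message, and nothing moves.
- r.get_state(): the state, without advancing time (a new reading comes with each control period).
- r.capture(name): name is "scene" or "top" or "wrist"; returns a dict with "pixels" (400x640x3 uint8, blue, green, red), "mtx" (3x3 intrinsics, pixels), "origin" and "orientation" of the camera in the world. Camera axes: x right, y down, z forward; pixel columns grow to the right and rows downward; lengths in mm; the calibration is good to about 2 mm. The wrist camera is an equidistant fisheye: a pixel r from the principal point sees the ray r / f radians off the axis. A picture is of the moment at which its call begins. There is no depth.
- r.job_done(): hands the job in; it is judged then, once.
The state is a dict: "t": time; "joint_pos": joint angles; "qd": joint speeds; "joint_torque": joint torques, N m; "ee_pos": TCP position; "tool_rot": TCP orientation; "force": force on the tool from outside, world axes, zero at the start; "moment": the same for the moment, N m; "opening": finger opening in mm; "gripper_force": force on a finger pad.
Only numpy, scipy, OpenCV 4.12 (cv2) and the standard library are available. Lean on these libraries where they do the work, as an engineer would, in place of code of your own. Each camera call takes 0.05 s, during which the arm holds its last target. There are 200 camera calls.

## Working session

There is one attempt and no reset: what is moved stays moved. The work goes in short steps, Python scripts to look and compute and a shell command to move; the robot and the scene stay as the last step left them, time stands still between calls to the robot, and variables do not carry over. Pictures are saved under pics/ and viewed, at most 10 in all, crops included, and the job is handed in when it is done.

```bash
ls; mkdir -p pics; python3 - <<'E'
from station import r
import cv2
s=r.get_state();print(s)
for n in("scene","top"):
    c=r.capture(n);cv2.imwrite(f"pics/{n}0.png",c["pixels"]);print(n,c["mtx"],c["origin"],c["orientation"])
E
```

```text
pics
station.py
steer.py
{'t': 0.0, 'joint_pos': array([-1.49549360e+00,  5.28425118e-01,  1.43393033e+00,  1.19464559e-05,
        1.18139147e+00, -1.78516809e-01]), 'qd': array([-1.13208630e-03,  7.46247096e-05,  1.06099384e-03,  3.50789249e-04,
       -6.70022797e-04, -7.58101253e-04]), 'joint_torque': array([ 4.31880235e-04, -4.42345512e+01, -1.78026974e+01, -4.38004918e-05,
        8.52776226e-03, -8.11825743e-06]), 'ee_pos': array([ 156.90536952, -604.23345857,  230.34992469]), 'tool_rot': array([-1.07541297e-03,  9.91957471e-01,  1.26567041e-01,  6.10791671e-05]), 'force': array([0.09033566, 0.90383354, 0.82398764]), 'moment': array([-0.05886917,  0.02920745,  0.00212514]), 'gripper_force': 0.0, 'opening': 85.49629229079969}
scene [[380.37778166   0.         315.33881379]
 [  0.         380.37778166 192.92155931]
 [  0.           0.           1.        ]] [-200.06494465 -588.79061188  493.6416015 ] [-0.45915118  0.73856776 -0.41315205  0.27019112]
top [[388.51440542   0.         308.08563234]
 [  0.         388.51440542 202.9740867 ]
 [  0.           0.           1.        ]] [ 415.18573992 -171.86927718 1001.36002442] [ 0.04086672 -0.70192859  0.71076389 -0.02099665]
```

View pics/top0.png

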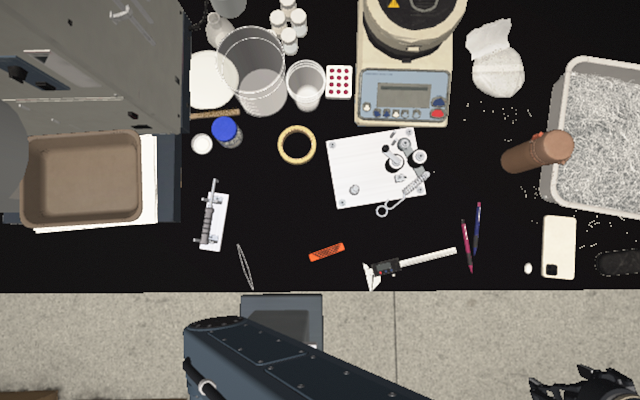

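View pics/scene0.png

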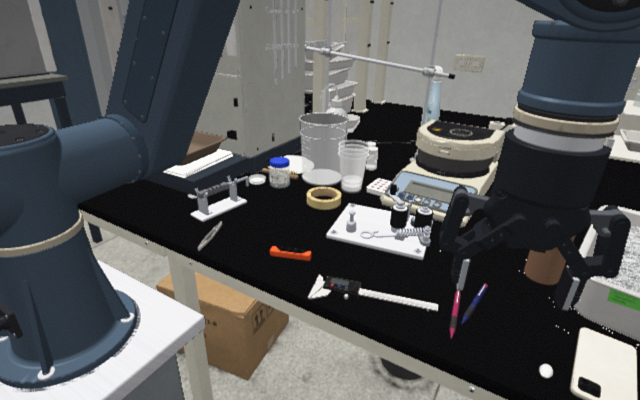

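The top view shows the rest at about (211,215), the stand at (378,168) with the ring near (382,210) and the post at (354,189). Next, enlarged crops.

```bash
cat > h.py <<'E'
import numpy as np, cv2
from scipy.spatial.transform import Rotation as R
from scipy.optimize import least_squares
def rot(q): return R.from_quat(np.r_[q[1:],q[0]])
def ray(c,uv):
    m=c["mtx"]; x=(uv[0]-m[0,2])/m[0,0]; y=(uv[1]-m[1,2])/m[1,1]
    if c.get("fish"):
        t=np.hypot(x,y); d=np.array([x/t*np.sin(t),y/t*np.sin(t),np.cos(t)]) if t>1e-9 else np.array([0,0,1.])
    else: d=np.array([x,y,1])
    d=rot(c["orientation"]).apply(d); return d/np.linalg.norm(d)
def atz(c,uv,z):
    d=ray(c,uv); o=np.array(c["origin"]); return o+d*(z-o[2])/d[2]
def proj(c,p):
    d=rot(c["orientation"]).inv().apply(np.array(p)-c["origin"]); m=c["mtx"]
    if c.get("fish"):
        n=np.hypot(d[0],d[1]); t=np.arctan2(n,d[2]); x,y=d[:2]/n*t
    else: x,y=d[:2]/d[2]
    return np.array([m[0,0]*x+m[0,2],m[1,1]*y+m[1,2]])
def tri(obs):
    A=np.zeros((3,3));b=np.zeros(3);L=[]
    for c,uv in obs:
        d=ray(c,uv);P=np.eye(3)-np.outer(d,d);o=np.array(c["origin"]);A+=P;b+=P@o;L.append((P,o))
    x=np.linalg.solve(A,b); return x,[np.linalg.norm(P@(x-o)) for P,o in L]
def save(c,f):
    np.savez(f,**{k:np.array(v) for k,v in c.items()})
def load(f,fish=False):
    z=np.load(f); c={k:z[k] for k in z.files}; c["fish"]=fish; return c
def crop(c,x,y,w,h,s):
    return cv2.resize(c["pixels"][y:y+h,x:x+w],None,fx=s,fy=s,interpolation=cv2.INTER_CUBIC)
E
python3 - <<'E'
from station import r
from h import *
for n in("scene","top"): save(r.capture(n),n+".npz")
t=load("top.npz");s=load("scene.npz")
a=crop(t,320,120,114,96,4);b=crop(t,185,170,60,90,4)[:360]
im=np.zeros((600,800,3),np.uint8);im[:384,:456]=a;im[:360,460:700]=b
im[385:600,:456]=crop(s,325,195,114,54,4)[:215];im[365:593,460:700]=crop(s,185,170,60,57,4)
cv2.imwrite("pics/m1.png",im)
E
```

```text
(no output)
```

View pics/m1.png

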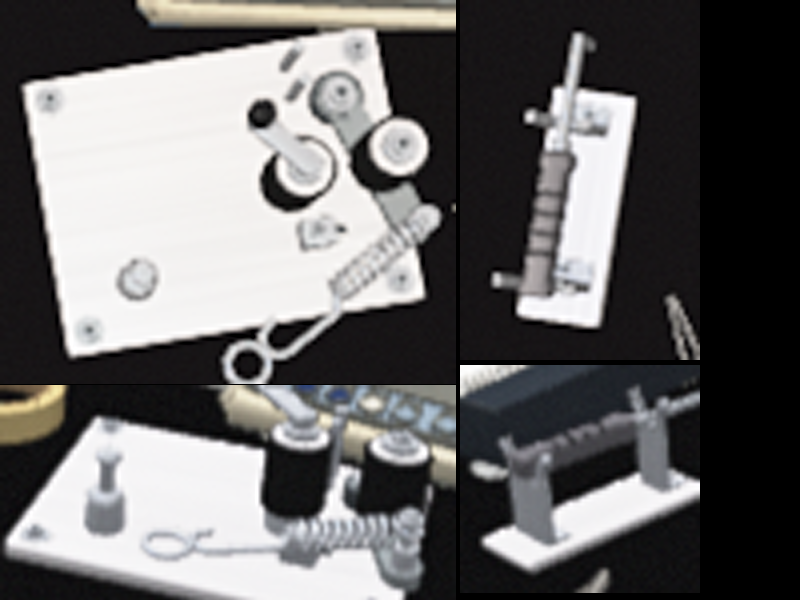

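The crops show, in top pixels, the post head at (354.5,189.5), ring (381.8,210.3), pin (426.8,174.3), and the puller from rear (204,243.8) to shank end (214.8,180). In the scene view the post head is at (352.3,212.5) and the ring at (367,234.5).

```bash
python3 - <<'E'
from h import *
np.set_printoptions(precision=1,suppress=True)
t=load("top.npz");s=load("scene.npz")
for n,a,b in(("posthead",(354.5,189.5),(352.25,211.5)),("ring",(381.75,210.25),(367,234.5)),("handle rear top",(204,243.75),(198.5,192.5))):
    print(n,*tri([(t,a),(s,b)]))
pc=[atz(t,u,12) for u in((325.75,141.25),(414,127.25),(426,194.5),(337.5,209.25))]
print(np.array(pc)); 
# fit stand: corners frame TL=(115,-90) TR=(-115,-90) BR=(-115,90) BL=(115,90)
def fit(loc,pts):
    f=lambda v:(R.from_euler('z',v[2]).apply(loc)[:,:2]+v[:2]-np.array(pts)[:,:2]).ravel()
    v=least_squares(f,[*np.mean(pts,0)[:2],1.4],x_scale=[1,1,.01]); return v.x,np.abs(v.fun).max()
L=np.array([[115,-90,0],[-115,-90,0],[-115,90,0],[115,90,0.]])
v,e=fit(L,pc);print("stand",v,v[2],e)
w=lambda x,y:R.from_euler('z',v[2]).apply([x,y,0])[:2]+v[:2]
print("post",w(65,50),"atz head",atz(t,(354.5,189.5),65),"pin closed",w(-80,50),"hinge",w(-80,-45),"pin now", atz(t,(426.75,174.25),65),"ring z50",atz(t,(381.75,210.25),50),atz(s,(367,234.5),50))
rc=[atz(t,u,8) for u in((208.75,192.5),(229,194.25),(220,251.75),(199.25,249.5))]
L=np.array([[75,27,0],[75,-27,0],[-75,-27,0],[-75,27,0.]])
v,e=fit(L,rc);print("rest",v,e);
print("puller ends z62",atz(t,(214.75,180),62),atz(t,(204,243.75),65))
for p in [(-45,0),(45,0),(115,0)]:
    q=R.from_euler('z',v[2]).apply([*p,0])+[v[0],v[1],62];print(p,q,proj(t,q),proj(s,q))
E
```

```text
posthead [ 530.1 -261.3   65. ] [np.float64(2.9095200723261128), np.float64(2.90952007232594)]
ring [ 478.8 -325.8   49.9] [np.float64(0.5626505200490913), np.float64(0.5626505200491246)]
handle rear top [401.6 105.8  70.4] [np.float64(0.896192898598788), np.float64(0.8961928985988075)]
[[ 662.  -192.1   12. ]
 [ 694.6 -420.2   12. ]
 [ 519.7 -444.4   12. ]
 [ 485.1 -219.3   12. ]]
stand [ 590.4 -319.     1.7] 1.7171306143061589 1.5860087924578465
post [ 531.4 -262. ] atz head [ 528.7 -258.7   65. ] pin closed [ 552.6 -405.4] hinge [ 646.5 -391.6] pin now [ 563.2 -433.4   65. ] ring z50 [ 478.5 -325.3   50. ] [ 479.  -326.3   50. ]
rest [457.2  97.8  -0.1] 1.9528656730522016
puller ends z62 [557.6  82.9  62. ] [402.1 106.8  65. ]
(-45, 0) [412.6 104.3  62. ] [205.4 239.3] [202.9 194.1]
(45, 0) [501.7  91.2  62. ] [211.2 202.7] [230.5 183.4]
(115, 0) [570.9  80.9  62. ] [215.6 174.6] [249.8 175.9]
```

```bash
cat > go.py <<'E'
# usage: go.py x y z yaw  -> row in tool axes from the present pose (tool down)
import sys
from station import r
from h import *
s=r.get_state(); x,y,z,yaw=map(float,sys.argv[1:5])
T=rot(s["tool_rot"]); p=s["ee_pos"]
G=R.from_euler('z',yaw)*R.from_euler('x',np.pi)
d=T.inv().apply(np.array([x,y,z])-p); rv=(T.inv()*G).as_rotvec()
print("row",np.round(d,1),np.round(rv,3),"n>=%.1f"%max(np.linalg.norm(d)/62.5,np.linalg.norm(rv)/.188),"yaw now %.3f"%np.arctan2(T.as_matrix()[1,0],T.as_matrix()[0,0]),"pos",np.round(p,1))
E
python3 go.py 420 -250 231 1.75; python3 go.py 444 100 231 2.994
```

```text
row [ 3.437e+02 -2.771e+02  1.000e-01] [-1.000e-03 -1.000e-03 -1.496e+00] n>=8.0 yaw now 0.254 pos [ 156.9 -604.5  230.7]
row [ 4.548e+02 -6.099e+02  6.000e-01] [-0.00e+00 -2.00e-03 -2.74e+00] n>=14.6 yaw now 0.254 pos [ 156.9 -604.5  230.7]
```

Careful with the scale: shifts go in shares of 600 mm and turns go in shares of pi/2 rad. That gives: 344 mm is 0.5733, -277 mm is -0.4617, -1.5 rad is -0.9549.

```bash
echo '0.5733,-0.4617,0,0,0,-0.9549 | 0.5733,-0.4617,0,0,0,-0.9549 | 0.5733,-0.4617,0,0,0,-0.9549 | 0.5733,-0.4617,0,0,0,-0.9549 | 0.5733,-0.4617,0,0,0,-0.9549 | 0.5733,-0.4617,0,0,0,-0.9549 | 0.5733,-0.4617,0,0,0,-0.9549 | 0.5733,-0.4617,0,0,0,-0.9549 | 0.5733,-0.4617,0,0,0,-0.9549' | python3 steer.py 45; python3 go.py 440 100 231 2.994
```

```text
t: 1.32
ee_pos: [420.8, -249.5, 231.3]
tool_rot: [-0.0, 0.639, 0.769, -0.0]
force: [-0.2, 0.5, 0.3]
opening: 45.2
gripper_force: 0.0
row [3.402e+02 8.250e+01 3.000e-01] [-0.   -0.   -1.24] n>=6.6 yaw now 1.754 pos [ 420.8 -249.5  231.3]
```

In the tool's units: 340 mm is 0.5667, 82.5 mm is 0.1375, -1.24 rad is -0.7894.

```bash
python3 -c "
from station import r
from h import *
save(r.capture('wrist'),'w1.npz')"
echo '0.5667,0.1375,0,0,0,-0.7894 | 0.5667,0.1375,0,0,0,-0.7894 | 0.5667,0.1375,0,0,0,-0.7894 | 0.5667,0.1375,0,0,0,-0.7894 | 0.5667,0.1375,0,0,0,-0.7894 | 0.5667,0.1375,0,0,0,-0.7894 | 0.5667,0.1375,0,0,0,-0.7894 | 0.5667,0.1375,0,0,0,-0.7894' | python3 steer.py
python3 -c "
from station import r
from h import *
c=r.capture('wrist');save(c,'w2.npz');c1=load('w1.npz')
print(c['mtx'],c['origin'],rot(c['orientation']).as_matrix(),c1['origin'])
c['fish']=True
for p in [(444,100,62),(560,83,62)]:print(proj(c,p))
cv2.imwrite('pics/w.png',np.hstack([c1['pixels'],c['pixels']])[:, :, :][::1,::1]) 
im=np.vstack([cv2.resize(c1['pixels'],(480,300),interpolation=cv2.INTER_AREA),cv2.resize(c['pixels'],(480,300),interpolation=cv2.INTER_AREA)]);cv2.imwrite('pics/w.png',im)
"
```

```text
t: 2.38
ee_pos: [439.9, 98.4, 231.3]
tool_rot: [0.0, 0.076, 0.997, -0.0]
force: [-0.2, 0.4, -1.7]
opening: 44.9
gripper_force: 0.0
[[309.70691629   0.         317.4914254 ]
 [  0.         309.70691629 201.19999262]
 [  0.           0.           1.        ]] [360.68319678 110.34717044 373.69556994] [[ 1.51214768e-01  9.40523293e-01  3.04220362e-01]
 [ 9.88500882e-01 -1.43973867e-01 -4.62334498e-02]
 [ 3.16145400e-04  3.07713277e-01 -9.51479080e-01]] [ 405.31579754 -171.87182834  373.71840664]
[319.67216028 185.7834557 ]
[320.03153521 281.82296046]
```

View pics/w.png

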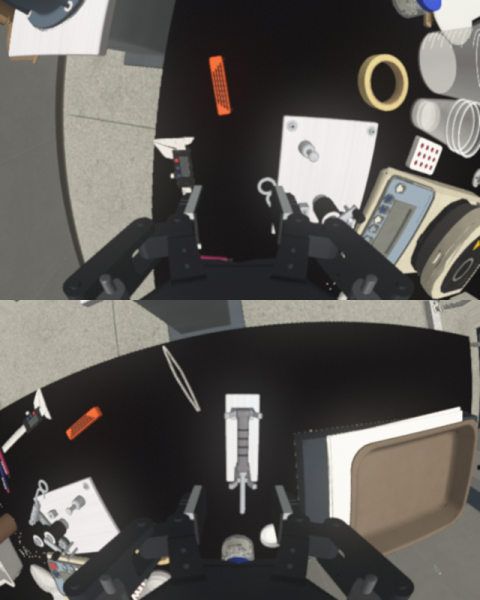

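The wrist view at the rest shows the puller midway between the fingers, from full-resolution (324,143) to the shank end near (323,284). Crop to refine.

```bash
python3 -c "
from h import *
c=load('w2.npz',True);c1=load('w1.npz',True)
im=np.zeros((600,790,3),np.uint8);im[:600,:400]=crop(c,275,115,100,150,4);im[:240,400:]=crop(c,290,245,97,60,4)[:, :390];im[245:565,400:]=crop(c1,340,225,97,80,4)[:,:390]
cv2.imwrite('pics/w2c.png',im)"
```

```text
Traceback (most recent call last):
ValueError: could not broadcast input array from shape (240,388,3) into shape (240,390,3)
```

```bash
python3 -c "
from h import *
c=load('w2.npz',True);c1=load('w1.npz',True)
im=np.zeros((600,788,3),np.uint8);im[:600,:400]=crop(c,275,115,100,150,4);im[:240,400:]=crop(c,290,245,97,60,4);im[245:565,400:]=crop(c1,340,225,97,80,4)
cv2.imwrite('pics/w2c.png',im)"
```

```text
(no output)
```

View pics/w2c.png

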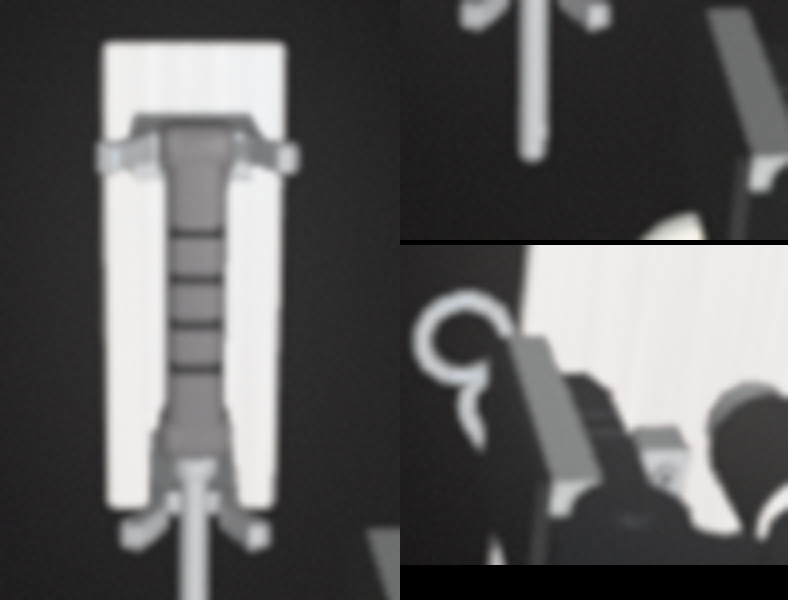

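```bash
python3 -c "
from h import *
np.set_printoptions(precision=1,suppress=True)
c=load('w2.npz',True);c1=load('w1.npz',True);t=load('top.npz');s=load('scene.npz')
rr=atz(c,(324.25,145.5),71);ff=atz(c,(323.75,227.5),71);m=atz(c,(324,190.5),71);e=atz(c,(323.25,284.5),62)
print('rear',rr,'front',ff,'mid',m,'end',e,'yaw',np.arctan2(*(e-m)[1::-1]))
print('ctr from rear',rr+45*np.array([.989,-.148,0]),'from end',e-118.5*np.array([.989,-.148,0]))
print('rear height',tri([(t,(204,243.75)),(c,(324.25,145.5)),(s,(198.5,192.5))]))
print('end height',tri([(t,(214.75,179.5)),(c,(323.25,284.5))]))
print('ring',atz(c1,(356,248.25),50),tri([(t,(381.75,210.25)),(s,(367,234.5)),(c1,(356,248.25))]))
"; python3 go.py 449 99.0 120 2.992
```

```text
rear [401.7 110.9  71. ] front [487.4  97.8  71. ] mid [447.2 103.9  71. ] end [564.4  86.2  62. ] yaw -0.1497580441735633
ctr from rear [446.2 104.2  71. ] from end [447.2 103.8  62. ]
rear height (array([402.3, 108.4,  68.6]), [np.float64(2.6473327820753982), np.float64(2.451660854470353), np.float64(0.9027234237201798)])
end height (array([560. ,  84.4,  65.6]), [np.float64(2.790915469901234), np.float64(2.7909154699012575)])
ring [ 479.2 -323.4   50. ] (array([ 479.4, -325.2,   48.9]), [np.float64(0.8221127071429658), np.float64(1.072781359751094), np.float64(1.1521084872075076)])
row [ -8.9   2.3 111.3] [-0.    -0.    -0.003] n>=1.8 yaw now 2.989 pos [439.9  98.1 231.3]
```

```bash
python3 go.py 449 102.3 43 2.992
```

```text
row [ -8.4   5.6 188.3] [-0.    -0.    -0.003] n>=3.0 yaw now 2.989 pos [439.9  98.1 231.3]
```

In the tool's units: 188 mm is 0.3133, 5.6 mm is 0.0093.

```bash
echo '-0.014,0.0093,0.1,0,0,0 | -0.014,0.0093,0.1833,0,0,0 | -0.014,0.0093,0.25,0,0,0 | -0.014,0.0093,0.2933,0,0,0 | -0.014,0.0093,0.3133,0,0,0 | -0.014,0.0093,0.3133,0,0,0' | python3 steer.py - && echo '0,0,0,0,0,0 | 0,0,0,0,0,0 | 0,0,0,0,0,0 | 0,0,0,0,0,0 | 0,0,0,0,0,0' | python3 steer.py 8 50; python3 go.py 449 102.3 43 2.992
```

```text
t: 3.18
ee_pos: [448.9, 102.5, 43.0]
tool_rot: [-0.001, 0.075, 0.997, -0.0]
force: [1.1, 0.6, 0.6]
opening: 44.7
gripper_force: 0.0
t: 3.8
ee_pos: [449.7, 103.2, 44.4]
tool_rot: [0.001, 0.074, 0.997, 0.0]
force: [-0.5, -1.4, 7.6]
opening: 15.2
gripper_force: 50.6
row [ 0.5 -1.   1.4] [0.    0.003 0.002] n>=0.0 yaw now 2.994 pos [449.7 103.2  44.4]
```

In the tool's units: -110 mm is -0.1833, -90 mm is -0.15.

```bash
echo '0,0,0,0,0,0 | 0,0,0,0,0,0 | 0,0,-0.0167,0,0,0 | 0,0,-0.05,0,0,0 | 0,0,-0.1,0,0,0 | 0,0,-0.15,0,0,0 | 0,0,-0.1833,0,0,0 | 0,0,-0.1833,0,0,0' | python3 steer.py 8 110; python3 -c "
from station import r
from h import *
s=r.get_state();print(s['ee_pos'],s['tool_rot'],s['force'],s['moment'])
c=r.capture('wrist');save(c,'w3.npz');c['fish']=True
T=rot(s['tool_rot']);p=s['ee_pos']
for l in [(0,0,-19),(-112,0,-19),(-112,0,8)]:print(proj(c,p+T.apply(l)))
im=np.zeros((600,800,3),np.uint8)
im[:400,:640]=c['pixels'];im[400:,:]=crop(c,220,250,200,50,4);cv2.imwrite('pics/w3.png',im)"
```

```text
t: 4.8
ee_pos: [449.5, 103.3, 154.8]
tool_rot: [0.002, 0.074, 0.997, 0.0]
force: [-0.4, -0.0, -1.5]
opening: 14.3
gripper_force: 107.4
[449.45028462 103.34026107 154.79083926] [1.80411603e-03 7.37037454e-02 9.97278540e-01 1.32772426e-04] [-0.41668675 -0.04493359 -1.45109094] [-0.05835313  0.06513327  0.0274557 ]
[317.659758   282.54157881]
[317.56442757 413.90883534]
[317.54085207 385.03296304]
```

View pics/w3.png

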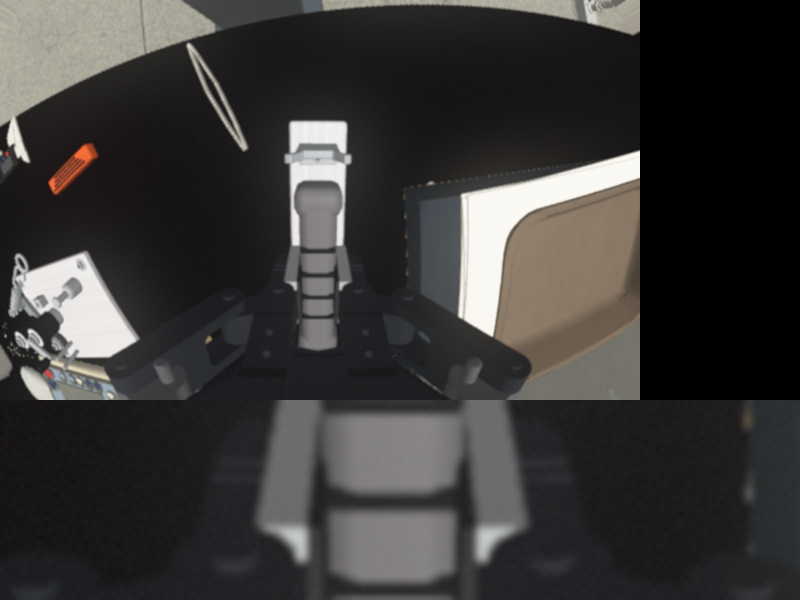

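The wrist picture shows the handle held square between the pads and clear of the empty forks (318,155); the prong is hidden behind the hand. I'll move above the ring.

```bash
python3 go.py 462.9 -214.2 155 1.717
```

```text
row [ -60.8 -311.9   -1.2] [1.000e-03 1.000e-03 1.277e+00] n>=6.8 yaw now 2.994 pos [448.7 103.3 153.8]
```

In the tool's units: -312 mm is -0.52, -302 mm is -0.5033, 1.277 rad is 0.813.

```bash
echo '-0.015,-0.0667,0,0,0,0.1019 | -0.0283,-0.145,0,0,0,0.2165 | -0.0433,-0.2233,0,0,0,0.3374 | -0.0583,-0.3017,0,0,0,0.4584 | -0.0733,-0.38,0,0,0,0.5793 | -0.0883,-0.45,0,0,0,0.6939 | -0.1,-0.5033,0,0,0,0.783 | -0.1013,-0.52,0,0,0,0.813 | -0.1013,-0.52,0,0,0,0.813' | python3 steer.py; python3 go.py 462.9 -214.2 93 1.717
```

```text
t: 5.98
ee_pos: [462.0, -213.7, 152.3]
tool_rot: [-0.001, 0.654, 0.757, 0.0]
force: [-1.1, 0.7, -1.7]
opening: 13.7
gripper_force: 107.6
row [-0.7  0.9 59.3] [-0.002 -0.002 -0.   ] n>=0.9 yaw now 1.717 pos [ 462.  -213.7  152.3]
```

In the tool's units: 56 mm is 0.0933, 50 mm is 0.0833.

```bash
echo '-0.0012,0.0015,0.0417,0,0,0 | -0.0012,0.0015,0.0833,0,0,0 | -0.0012,0.0015,0.0933,0,0,0 | -0.0012,0.0015,0.0933,0,0,0' | python3 steer.py; python3 -c "
from station import r
from h import *
np.set_printoptions(precision=1,suppress=True)
S=r.get_state();T=rot(S['tool_rot']);p=S['ee_pos'];print(p,S['opening'])
t=r.capture('top');save(t,'t4.npz');s=r.capture('scene');save(s,'s4.npz')
for l in [(-112,0,-19),(-112,0,8)]:q=p+T.apply(l);print(q,proj(t,q),proj(s,q))
print('ring',proj(t,(479.4,-325,50)),proj(s,(479.4,-325,50)))
im=np.zeros((600,800,3),np.uint8)
im[:,:396]=crop(t,335,150,66,100,6);im[:,400:]=crop(s,330,170,66,100,6)[:,:396].copy() if 0 else np.pad(crop(s,330,170,66,100,6),((0,0),(0,4),(0,0)))
cv2.imwrite('pics/p4.png',im)"
```

```text
t: 6.48
ee_pos: [463.7, -213.8, 97.2]
tool_rot: [-0.001, 0.653, 0.757, 0.0]
force: [-0.6, -1.2, -1.0]
opening: 14.4
gripper_force: 107.6
[ 463.7 -213.8   97.2] 14.352614852330555
[ 480.2 -324.5  116. ] [386.1 207.5] [368.9 207.6]
[ 480.2 -324.5   89. ] [384.1 208.4] [367.9 218.6]
ring [381.6 209.9] [366.5 234.2]
```

View pics/p4.png

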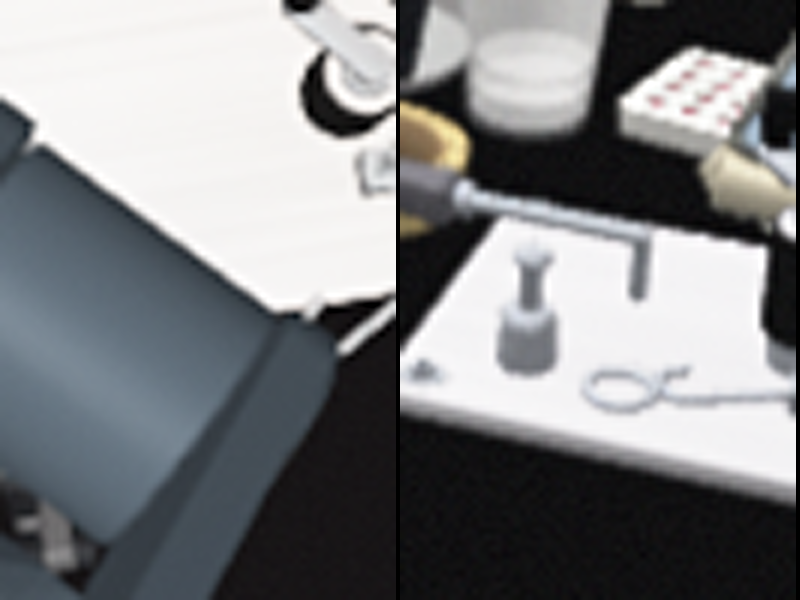

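The scene crop shows the prong tip at (369.5,219.2), against 367.9 predicted, and the ring at (366.8,234.7). The prong is therefore about 3 mm too far along its axis, so I'll correct that and lower it.

In the tool's units: 38 mm is 0.0633, 33 mm is 0.055.

```bash
echo '0.0047,-0.0013,0.0167,0,0,0 | 0.0047,-0.0013,0.0417,0,0,0 | 0.0047,-0.0013,0.055,0,0,0 | 0.0047,-0.0013,0.0633,0,0,0 | 0.0047,-0.0013,0.0633,0,0,0' | python3 steer.py; python3 -c "
from station import r
from h import *
S=r.get_state();T=rot(S['tool_rot']);p=S['ee_pos'];print(p,S['force'])
s=r.capture('scene');save(s,'s5.npz');t=r.capture('top')
im=np.zeros((600,800,3),np.uint8)
im[:,:]=crop(s,325,190,100,75,8)
cv2.imwrite('pics/p5.png',im)"
```

```text
t: 7.2
ee_pos: [462.5, -212.2, 58.8]
tool_rot: [-0.001, 0.654, 0.757, -0.0]
force: [0.5, -0.4, -1.6]
opening: 14.3
gripper_force: 107.6
[ 462.5266531  -212.21499194   58.75073495] [ 0.48657522 -0.36867518 -1.5989885 ]
```

View pics/p5.png

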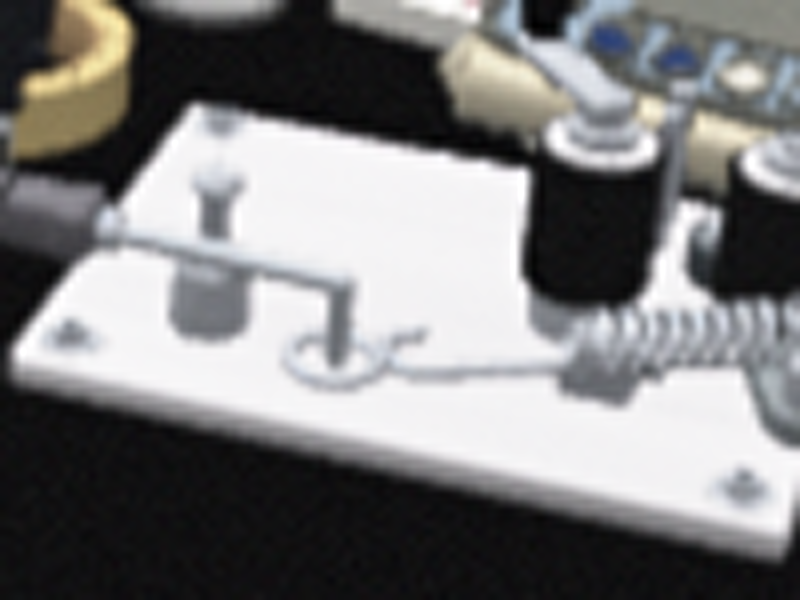

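The tip at (339,365) in the crop sits inside the ring, whose centre is at (335,360). I'll lower it through.

In the tool's units: 14 mm is 0.0233, 7 mm is 0.0117.

```bash
echo '0,0,0.0117,0,0,0 | 0,0,0.0233,0,0,0 | 0,0,0.0233,0,0,0' | python3 steer.py;echo '0.0133,0,0,0,0,0 | 0.0333,0.0017,0,0,0,0 | 0.0567,0.0033,0,0,0,0 | 0.0767,0.005,0,0,0,0 | 0.0917,0.0067,0,0,0,0 | 0.1,0.0083,0,0,0,0 | 0.1,0.0083,0,0,0,0' | python3 steer.py; python3 -c "
from station import r
from h import *
S=r.get_state();T=rot(S['tool_rot']);print(S['ee_pos'],'force tool',T.inv().apply(S['force']),S['moment'])"
```

```text
t: 7.68
ee_pos: [462.3, -212.0, 44.7]
tool_rot: [-0.001, 0.654, 0.757, -0.0]
force: [-0.3, -0.1, -1.8]
opening: 14.1
gripper_force: 107.6
t: 8.55
ee_pos: [460.6, -153.1, 45.6]
tool_rot: [0.002, 0.653, 0.757, 0.0]
force: [3.9, -5.5, -2.5]
opening: 13.9
gripper_force: 107.4
[ 460.61384645 -153.05388243   45.62847593] force tool [-6.041462    3.04421286  2.52215742] [-0.61999109 -0.410302    0.15585293]
```

In the tool's units: 41 mm is 0.0683, 40 mm is 0.0667.

```bash
echo '0.0133,0.0017,0,0,0,0 | 0.0333,0.0033,0,0,0,0 | 0.0533,0.005,0,0,0,0 | 0.0667,0.005,0,0,0,0 | 0.0683,0.005,0,0,0,0 | 0.0683,0.005,0,0,0,0' | python3 steer.py; python3 -c "
from station import r
from h import *
S=r.get_state();T=rot(S['tool_rot']);print(S['ee_pos'],'force tool',T.inv().apply(S['force']),S['moment'])
s=r.capture('scene');save(s,'s6.npz');
cv2.imwrite('pics/p6.png',crop(s,285,180,150,85,5))"
```

```text
t: 9.3
ee_pos: [460.9, -115.0, 46.0]
tool_rot: [0.006, 0.653, 0.757, 0.001]
force: [4.8, -10.8, -4.2]
opening: 14.2
gripper_force: 107.3
[ 460.94228776 -115.04347799   46.03240183] force tool [-11.31325093   3.14345051   4.31652959] [-1.52752989 -0.78500986  0.35366993]
```

View pics/p6.png

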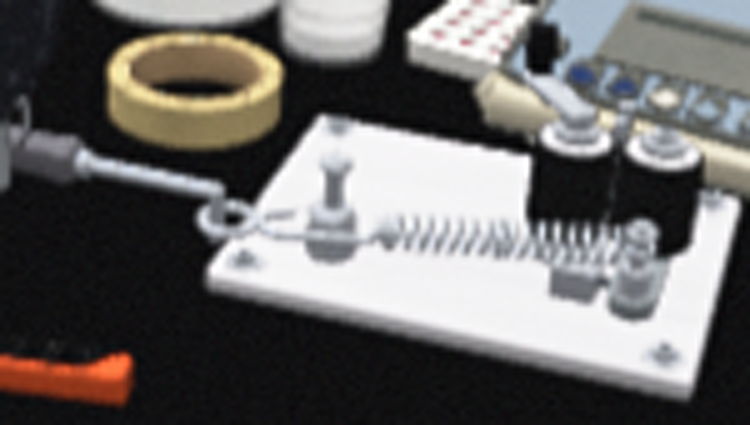

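The picture shows rollers shut, spring stretched past the post (335,190), hook tip at about (290,213), post in the open window and on the clear side. I'll go across, feeling for the post.

In the tool's units: 38 mm is 0.0633, 32 mm is 0.0533.

```bash
cat > f.py <<'E'
from station import r
from h import *
S=r.get_state();T=rot(S['tool_rot']);q=S['ee_pos']
d=np.array([q[0]-462.3,q[1]+212.0]);print('prong stand xy %.1f %.1f'%(9.6+d@[-.1458,.9893],111.5+d@[-.9893,-.1458]),'z %.1f'%q[2],'F',np.round(T.inv().apply(S['force']),1),'M',np.round(T.inv().apply(S['moment']),2),'yaw %.3f'%np.arctan2(*T.as_matrix()[1::-1,0]),'open %.1f'%S['opening'])
E
echo '0.0083,0.0067,0,0,0,0 | 0.0117,0.02,0,0,0,0 | 0.015,0.0367,0,0,0,0 | 0.0183,0.0533,0,0,0,0 | 0.0183,0.0633,0,0,0,0 | 0.0183,0.0633,0,0,0,0' | python3 steer.py >/dev/null; python3 f.py;echo '0,0.005,0,0,0,0 | 0,0.0083,0,0,0,0 | 0,0.0083,0,0,0,0' | python3 steer.py >/dev/null; python3 f.py
```

```text
prong stand xy 116.6 61.2 z 46.2 F [-12.8   0.9   2.8] M [-0.16 -2.13 -0.1 ] yaw 1.718 open 14.0
prong stand xy 116.8 56.9 z 46.1 F [-13.6   0.8   2.7] M [-0.15 -2.08 -0.05] yaw 1.718 open 13.9
```

In the tool's units: 3 mm is 0.005, 1.5 mm is 0.0025.

```bash
for i in 1 2 3; do echo '0,0.0025,0,0,0,0 | 0,0.005,0,0,0,0 | 0,0.005,0,0,0,0' | python3 steer.py >/dev/null; python3 f.py;done
```

```text
prong stand xy 116.8 54.1 z 46.1 F [-13.4   0.6   2.4] M [-0.1  -2.17 -0.1 ] yaw 1.717 open 13.9
prong stand xy 116.9 51.3 z 46.1 F [-13.2   0.6   2.6] M [-0.05 -2.09  0.02] yaw 1.717 open 13.9
prong stand xy 116.9 48.4 z 46.1 F [-13.2  -0.8   1.6] M [ 0.01 -2.16 -0.07] yaw 1.717 open 14.1
```

In the tool's units: 2 mm is 0.0033, 1 mm is 0.0017.

```bash
for i in 1 2; do echo '0,0.0017,0,0,0,0 | 0,0.0033,0,0,0,0 | 0,0.0033,0,0,0,0' | python3 steer.py >/dev/null; python3 f.py;done
```

```text
prong stand xy 117.0 46.6 z 46.1 F [-12.9   0.1   1.5] M [-0.05 -2.13  0.02] yaw 1.717 open 13.8
prong stand xy 117.0 44.7 z 46.0 F [-13.2  -0.2   2.8] M [ 0.02 -2.11 -0.03] yaw 1.717 open 14.3
```

Careful with the scale: shifts go in shares of 600 mm and turns go in shares of pi/2 rad. That gives: 2 mm is 0.0033, 1 mm is 0.0017.

```bash
for i in 1 2; do echo '0,0.0017,0,0,0,0 | 0,0.0033,0,0,0,0 | 0,0.0033,0,0,0,0' | python3 steer.py >/dev/null; python3 f.py;done; python3 -c "
from station import r
from h import *
s=r.capture('scene');save(s,'s7.npz');t=r.capture('top');save(t,'t7.npz')
g=cv2.cvtColor(t['pixels'],cv2.COLOR_BGR2GRAY)
print('visible top? post area mean',g[185:195,350:360].mean())"
```

```text
prong stand xy 117.1 42.8 z 46.0 F [-12.9   0.2   2.3] M [ 0.04 -2.12  0.04] yaw 1.717 open 14.1
prong stand xy 117.1 40.9 z 46.0 F [-13.2  -0.8   1.3] M [ 0.09 -2.21  0.06] yaw 1.717 open 13.7
visible top? post area mean 192.0
```

```bash
python3 -c "
from h import *
s=load('s7.npz');t=load('t7.npz')
im=np.zeros((600,800,3),np.uint8);im[:300]=crop(s,285,195,100,38,8)[:300];im[304:]=crop(t,325,167,100,37,8)
cv2.imwrite('pics/p7.png',im)"
```

```text
(no output)
```

View pics/p7.png

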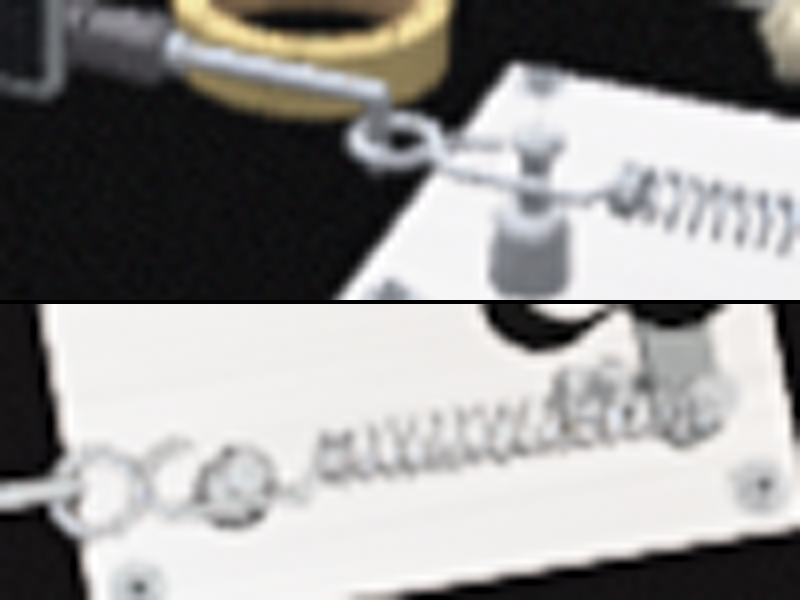

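The picture shows the post head at (237,485) inside the hook: bend and tip to its left (180,440), back on the near side, just touching. I'll ease off.

In the tool's units: -15 mm is -0.025, -10 mm is -0.0167.

```bash
echo '0,-0.0033,0,0,0,0 | -0.0083,-0.005,0,0,0,0 | -0.0167,-0.005,0,0,0,0 | -0.025,-0.005,0,0,0,0 | -0.025,-0.005,0,0,0,0' | python3 steer.py >/dev/null; python3 f.py; for i in 1 2 3 ; do echo '-0.0033,0,0,0,0,0 | -0.005,0,0,0,0,0 | -0.005,0,0,0,0,0' | python3 steer.py >/dev/null; python3 f.py;done
```

```text
prong stand xy 102.6 44.4 z 45.9 F [-9.9 -0.3  1.5] M [ 0.03 -1.68  0.01] yaw 1.716 open 14.6
prong stand xy 100.1 44.6 z 45.9 F [-10.   -0.2   2.3] M [-0.06 -1.64  0.02] yaw 1.717 open 14.2
prong stand xy 97.3 44.8 z 45.9 F [-9.8 -0.1  1.4] M [ 0.02 -1.6  -0.01] yaw 1.717 open 14.2
prong stand xy 94.5 44.9 z 45.9 F [-7.8  0.7  0.8] M [-0.03 -1.47 -0.04] yaw 1.717 open 14.2
```

In the tool's units: -2.5 mm is -0.0042, -1.5 mm is -0.0025.

```bash
for i in 1 2 3 ; do echo '-0.0025,0,0,0,0,0 | -0.0042,0,0,0,0,0 | -0.0042,0,0,0,0,0' | python3 steer.py >/dev/null; python3 f.py;done
```

```text
prong stand xy 93.8 45.9 z 45.5 F [-6.3 -0.1  0.8] M [ 0.   -1.06  0.01] yaw 1.717 open 14.1
prong stand xy 93.3 47.0 z 45.0 F [-1.1  0.1  2. ] M [ 0.05 -0.13 -0.06] yaw 1.716 open 14.0
prong stand xy 89.9 46.3 z 45.2 F [-0.4  0.5  1. ] M [ 0.07  0.06 -0.02] yaw 1.717 open 14.5
```

Force fell from 7.8 N to 0 within 5 mm at the predicted place, so the hook bears on the post. I'll centre the prong and lift.

In the tool's units: -3 mm is -0.005, -2 mm is -0.0033.

```bash
echo '-0.0033,0,0,0,0,0 | -0.005,0,0,0,0,0 | -0.005,0,0,0,0,0' | python3 steer.py >/dev/null; python3 f.py; echo '0,0,-0.0067,0,0,0 | 0,0,-0.0167,0,0,0 | 0,0,-0.03,0,0,0 | 0,0,-0.0433,0,0,0 | 0,0,-0.0433,0,0,0' | python3 steer.py >/dev/null; python3 f.py; echo '0,0,-0.05,0,0,0 | 0,0,-0.1,0,0,0 | 0,0,-0.1333,0,0,0 | 0,0,-0.1333,0,0,0' | python3 steer.py >/dev/null;python3 f.py; python3 go.py 448.9 102.5 154 2.992
```

```text
prong stand xy 86.6 46.0 z 45.3 F [0.1 0.5 1.6] M [0.03 0.01 0.03] yaw 1.717 open 14.2
prong stand xy 86.4 45.5 z 72.3 F [-0.1  0.1  1.8] M [-0.02  0.02  0.03] yaw 1.717 open 13.6
prong stand xy 86.2 45.2 z 152.6 F [-0.3 -0.1  1.1] M [-0.04  0.02  0.01] yaw 1.717 open 14.2
row [236.5 -33.8  -1.9] [ 1.000e-03  4.000e-03 -1.275e+00] n>=6.8 yaw now 1.717 pos [ 516.7 -126.5  152.6]
```

In the tool's units: 236.5 mm is 0.3942, 226 mm is 0.3767, -1.275 rad is -0.8117.

```bash
echo '0.05,-0.0067,0,0,0,-0.1019 | 0.1067,-0.015,0,0,0,-0.2165 | 0.1633,-0.0233,0,0,0,-0.3374 | 0.22,-0.0317,0,0,0,-0.4584 | 0.2767,-0.04,0,0,0,-0.573 | 0.3333,-0.0483,0,0,0,-0.6875 | 0.3767,-0.055,0,0,0,-0.7767 | 0.3942,-0.0567,0,0,0,-0.8117 | 0.3942,-0.0567,0,0,0,-0.8117' | python3 steer.py; python3 go.py 448.9 102.5 154 2.992; python3 -c "
from station import r
from h import *
c=r.capture('wrist');save(c,'w8.npz');a=load('w3.npz')
g=[cv2.cvtColor(x['pixels'],cv2.COLOR_BGR2GRAY).astype(np.float32) for x in(a,c)]
for n,(x,y,w,h) in dict(rear=(290,176,56,50),mid=(300,240,38,40),front=(296,300,44,50)).items():
    print(n,cv2.phaseCorrelate(g[0][y:y+h,x:x+w].copy(),g[1][y:y+h,x:x+w].copy()))
    tm=cv2.resize(g[0][y:y+h,x:x+w],None,fx=4,fy=4,interpolation=3);big=cv2.resize(g[1][y-10:y+h+10,x-10:x+w+10],None,fx=4,fy=4,interpolation=3)
    m=cv2.matchTemplate(big,tm,cv2.TM_CCOEFF_NORMED);_,v,_,l=cv2.minMaxLoc(m);print('  tm',v,(l[0]-40)/4,(l[1]-40)/4)
t=r.capture('top');save(t,'t8.npz')
t0=load('top.npz')
# state of spring: compare ring area
s=r.capture('scene');save(s,'s8.npz')
"
```

```text
t: 18.7
ee_pos: [447.5, 103.1, 150.8]
tool_rot: [-0.0, 0.075, 0.997, -0.0]
force: [-0.5, -1.0, -2.1]
opening: 14.1
gripper_force: 107.8
row [-1.5 -0.4 -3.2] [-0.    -0.001 -0.   ] n>=0.1 yaw now 2.992 pos [447.5 103.1 150.8]
rear ((0.06878294053050382, 0.00806226408755606), 1.0013558684984842)
  tm 0.957298219203949 0.0 0.0
mid ((0.045891802492718625, 0.031100167874921425), 1.0001023161411284)
  tm 0.9993621706962585 0.0 0.0
front ((0.47860700922450405, 0.021019562450977247), 0.9468870968288845)
  tm 0.9987621903419495 0.0 0.0
```

No slip in the hand since the pick-up (image shift under 0.5 px). I'll go back down the same way.

```bash
python3 go.py 449.6 103.2 60 2.993
```

```text
row [-1.1  1.3 91.2] [-0.     0.    -0.003] n>=1.5 yaw now 2.990 pos [448.3 102.1 151.2]
```

In the tool's units: 91 mm is 0.1517, 85 mm is 0.1417.

```bash
echo '-0.0025,0.0012,0.05,0,0,0 | -0.0025,0.0012,0.0917,0,0,0 | -0.0025,0.0012,0.125,0,0,0 | -0.0025,0.0012,0.1417,0,0,0 | -0.0025,0.0012,0.1517,0,0,0 | -0.0025,0.0012,0.1517,0,0,0' | python3 steer.py; python3 go.py 449.6 103.2 44.4 2.993
```

```text
t: 19.6
ee_pos: [449.6, 103.1, 60.3]
tool_rot: [0.0, 0.075, 0.997, -0.0]
force: [-0.2, -0.5, -0.7]
opening: 13.9
gripper_force: 107.8
row [ 0.   0.1 15.9] [ 0.     0.    -0.002] n>=0.3 yaw now 2.991 pos [449.6 103.1  60.3]
```

In the tool's units: 15.5 mm is 0.0258, 15 mm is 0.025.

```bash
echo '0,0,0.0083,0,0,0 | 0,0,0.0167,0,0,0 | 0,0,0.0217,0,0,0 | 0,0,0.025,0,0,0 | 0,0,0.0258,0,0,0 | 0,0,0.0258,0,0,0' | python3 steer.py; python3 f.py
```

```text
t: 20.35
ee_pos: [449.3, 103.4, 44.9]
tool_rot: [-0.0, 0.075, 0.997, 0.0]
force: [0.3, 0.4, -1.2]
opening: 14.2
gripper_force: 107.8
prong stand xy 323.5 78.4 z 44.9 F [-0.2  0.5  1.2] M [-0.02  0.03 -0.03] yaw 2.992 open 14.2
```

In the tool's units: 0.7 mm is 0.0012.

```bash
for i in 1 2 3; do echo '0,0,0.0012,0,0,0 | 0,0,0.0012,0,0,0' | python3 steer.py >/dev/null; python3 f.py; done
```

```text
prong stand xy 323.5 78.3 z 44.6 F [-0.1 -0.3 -4.4] M [ 0.02  0.14 -0.04] yaw 2.992 open 13.8
prong stand xy 323.5 78.3 z 44.5 F [  2.3  -0.1 -12.1] M [ 0.03  0.32 -0.04] yaw 2.992 open 13.8
prong stand xy 323.5 78.3 z 44.5 F [  3.2  -0.5 -17.2] M [0.13 0.51 0.03] yaw 2.992 open 14.2
```

In the tool's units: -1.5 mm is -0.0025.

```bash
echo '0,0,-0.0025,0,0,0 | 0,0,-0.0025,0,0,0' | python3 steer.py - 20 >/dev/null; python3 f.py; echo '0,0,-0.0025,0,0,0 | 0,0,-0.0025,0,0,0 | 0,0,-0.0025,0,0,0 | 0,0,-0.0025,0,0,0' | python3 steer.py 40; echo '0,0,-0.025,0,0,0 | 0,0,-0.0667,0,0,0 | 0,0,-0.15,0,0,0 | 0,0,-0.2333,0,0,0 | 0,0,-0.3083,0,0,0 | 0,0,-0.3083,0,0,0' | python3 steer.py; python3 go.py 439.9 98.1 231.3 2.989
```

```text
prong stand xy 323.4 78.0 z 44.6 F [ 0.9 -0.3 -6.9] M [-0.    0.13  0.01] yaw 2.992 open 14.2
t: 21.85
ee_pos: [449.3, 103.4, 45.6]
tool_rot: [-0.0, 0.075, 0.997, -0.0]
force: [-0.4, -0.3, 0.5]
opening: 39.9
gripper_force: 0.0
t: 22.6
ee_pos: [451.6, 103.4, 234.0]
tool_rot: [0.004, 0.075, 0.997, 0.0]
force: [-0.1, 0.2, -0.6]
opening: 40.0
gripper_force: 0.0
row [10.8 -7.   2.6] [0.001 0.009 0.003] n>=0.2 yaw now 2.992 pos [451.6 103.4 234. ]
```

In the tool's units: 10.3 mm is 0.0172, -5.8 mm is -0.0097.

```bash
echo '0.0172,-0.0097,0.0045,0,0,0 | 0.0172,-0.0097,0.0045,0,0,0 | 0.0172,-0.0097,0.0045,0,0,0' | python3 steer.py >/dev/null; python3 go.py 439.9 98.4 231.3 2.989; python3 -c "
from station import r
from h import *
c=r.capture('wrist');save(c,'w9.npz');a=load('w2.npz');s=r.capture('scene');s0=load('scene.npz');s7=load('s7.npz');t=r.capture('top');t0=load('top.npz');t7=load('t7.npz')
G=lambda x:cv2.cvtColor(x['pixels'],cv2.COLOR_BGR2GRAY).astype(np.float32)
def tm(A,B,box,n,k=12):
    x,y,w,h=box;A=G(A);B=G(B)
    T=cv2.resize(A[y:y+h,x:x+w],None,fx=4,fy=4,interpolation=3);b=cv2.resize(B[y-k:y+h+k,x-k:x+w+k],None,fx=4,fy=4,interpolation=3)
    _,v,_,l=cv2.minMaxLoc(cv2.matchTemplate(b,T,cv2.TM_CCOEFF_NORMED));print(n,'%.3f'%v,(l[0]-4*k)/4,(l[1]-4*k)/4)
tm(a,c,(312,140,25,20),'handle rear');tm(a,c,(312,165,25,50),'grooves');tm(a,c,(314,258,20,32),'prong end');tm(a,c,(296,130,60,30),'rest rear')
tm(s0,s,(185,175,66,50),'scene rest');
tm(s0,s,(268,243,48,22),'hexkeys');tm(s0,s,(305,270,135,42),'caliper');tm(s0,s,(304,184,40,28),'tape');tm(s0,s,(266,154,28,36),'jar')
tm(s7,s,(327,208,30,16),'ring+tip scene (vs stretched)',20)
tm(t7,t,(329,178,22,22),'ring top (vs stretched)',14)
tm(s7,s,(395,195,20,50),'arm pin');tm(t7,t,(392,168,30,25),'arm top')
"
```

```text
row [-2.5 -0.3 -4.5] [-0.    -0.003  0.002] n>=0.1 yaw now 2.991 pos [437.4  99.1 226.8]
handle rear 0.987 0.0 3.0
grooves 0.999 0.0 4.0
prong end 0.995 0.0 4.0
rest rear 0.994 0.0 3.0
scene rest 0.999 0.0 0.0
hexkeys 0.998 0.0 0.0
caliper 0.999 0.0 0.0
tape 0.998 0.0 0.0
jar 1.000 0.0 0.0
ring+tip scene (vs stretched) 0.874 0.0 0.0
ring top (vs stretched) 0.884 0.0 0.0
arm pin 0.996 0.0 0.0
arm top 0.985 0.0 0.0
```

```bash
python3 -c "
from station import r
from h import *
t=r.capture('top');t0=load('top.npz');t7=load('t7.npz')
G=lambda x:cv2.cvtColor(x['pixels'],cv2.COLOR_BGR2GRAY).astype(int)
for n,T in(('now',t),('stretched',t7)):
    d=np.abs(G(T)-G(t0))[176:202,328:400]
    print(n);[print(''.join(' .:*#'[min(4,v//15)] for v in row)) for row in d]
"
```

```text
now
                                                                        
                                                                     .. 
                                                                 .:.*#*:
                                                          . ..:**##.##:.
                                                    .  . .#**###*#*..#:.
                                                 .. #. *:.#**##:*# * .. 
                                              .*.#*:#. *. :::#:.## .  .:
                           ...                *##*:#*.:*  ..:#:.## .#*:*
                .....     :#:*.              .#**..* :#:..:**##:##:####*
               :*::**:.     .:.              .#::.:: .*.*#*###########* 
              .:::::*:. .                    :***::#.:#**####***......  
             .:*:...::. :                    ::##*:##*##:*...           
             ::*     :  .                   ..:*##.::  .                
             ::.        .              ....:*:. ..                      
             ::.      . .        .:....**::*:.                          
 
[... 2009 characters left out ...]
     .                                     
   ### .   .::: ..:::: :. ..:.                                          
   .###:...*:.    .. .                                                  
    .##.**:*:                                                           
     ..::. .                                                            
       ..                                                               
                                                                        
                                                           ..           
                                                            .          #
                                                          ###         ##
```

The ring now sits about 9 px (22 mm) beyond the post, with the hook tip on its far side. The hook is seated, the puller matches its stored pose, and the bystanders haven't moved.

```bash
python3 -c "
from station import r
print(r.job_done())"
```

```text
the job is handed in; nothing more can be done
None
```

The spring is hooked on the anchor post with the rollers pulled together, the puller is back in its rest with the prong down, nothing loose on the bench moved, and the job was handed in at about 23 s.

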